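# Switch on, clamp and start a demagnetiser for a mould insert

## Robot

A 6-joint arm with a two-finger parallel gripper is mounted at the origin on the work surface. World frame = base frame: x ahead of the robot, y to its left, z up, the work surface at z = 0. Lengths are in mm, angles in rad, forces in N, time in s.
With the tool pointing down it reaches from about 350 to 975 mm from the base axis. Payload 7.1 kg.
Tool frame: the origin (TCP) lies between the finger pads; the fingertips stand 8 mm ahead of it and the grasp point (between the pads) lies 11 mm behind it; x points along the fingers, y is the direction in which the jaws open and shut, and the axes are right-handed (so a half turn about x gives the same grasp; the last joint's range is limited). The gripper opens to 88 mm and grips with 3 to 60 N. Pads are 20 mm wide; open, the fingers measure 115 mm over their backs; the gripper's body (75 mm by 178 mm) begins 61 mm behind the grasp point.
Start: joints at [-1.253, 0.423, 1.63, -0, 1.089, -0.019], TCP at [206.56, -589.863, 230.675] pointing down, gripper open.
Joint ranges: [-3, 3], [-0.9, 2.11], [0.09, 2.58], [-1.31, 4.45], [0.11, 2.69], [-2.54, 2.54]. Speed limits (rad/s): [2.39, 2.39, 3.01, 3.14, 3.14, 3.14].

## Interface

Orientations are given as a rotation vector (axis times angle).
In Python, from workcell import ctrl gives the robot as it stands.
- The arm moves only by the tool apply_moves, never from a script. Its argument "increments" is a list of rows, each an object with "gripper": the opening in per cent of the stroke, from 0 (shut) to 100 (fully open); "delta_pos": the shift along the tool's x, y, z in cm, a list of three; "dr": the turn, a rotation vector about the tool's x, y, z in rad, a list of three. In form: [{"gripper": gripper, "delta_pos": [dx, dy, dz], "dr": [ax, ay, az]}, ...]. A call has exactly 5 rows; each row shifts and turns the commanded pose from where the row before left it, along the tool's axes as they then stand; what a row does not reach is not made up. A row lasts 1/12 s, in which the tool goes at most 41.7 mm and 7.16 degrees, less where a joint would pass 70% of its speed; a pose out of reach is approached as far as the arm can. A call with a gripper value outside its range is refused whole. The fingers move at their own pace and stop on an object; the grip force is fixed at half the most. Time passes only in rows, so rows that do not move let the fingers close, or fill a call up. It gives the time, the measured TCP pose, the force and the opening at its end, in the units of the state.
- ctrl.get_obs(): the state, without advancing time (a new reading comes with each control period).
- ctrl.get_image(name): name is "side" or "top"; returns a dict with "img" (400x640x3 uint8, red, green, blue), "range_z" (400x640 float32, mm along the optical axis (not along the pixel's ray), 0 where there is no reading), "mtx" (3x3 intrinsics, pixels), "rvec" (rotation vector, rad) and "tvec" (3), from world to camera coordinates, as OpenCV has them. Camera axes: x right, y down, z forward; pixel columns grow to the right and rows downward; lengths in mm; the calibration is good to about 2 mm. A picture is of the moment at which its call begins.
- ctrl.close_job(): hands the job in, once; it reports no verdict.
The state is a dict: "t": time; "qpos": joint angles; "qvel": joint speeds; "joint_torque": joint torques, N m; "ee_pos": TCP position; "orientation": TCP orientation; "ft_force": force on the tool from outside, world axes, zero at the start; "moment": the same for the moment, N m; "width": finger opening in mm.
Only numpy, scipy, OpenCV 4.12 (cv2) and the standard library are available. Lean on these libraries where they do the work, as an engineer would, in place of code of your own. Each camera call takes 0.05 s, during which the arm holds its last target. There are 200 camera calls.

## Task

Start the demagnetiser on the mould insert lying in it, pressing with the fingertips and in this order: press down the white-dot end of the red rocker on the grey box until it is fully over, push the blue plunger all the way down so that it stays down, then press the green button fully and let it come up again. Do not press the red or the white button, lift nothing, and leave the insert and all the other things on the bench where they are.

Things in the scene. Friction and masses are not known exactly. Their poses are not given: they have to be found in the camera images.
- power_box: fixed grey box 100 x 100 x 45 mm with the rocker on top. Origin: centre of its underside on the bench, z up. The rocker lies along the box's own x (any yaw up to 90 degrees either way); its white-dot end is towards the box's -x.
- rocker (a joint): the red rocker (70 mm along the box's x, 32 mm wide, 12 mm thick) on top of the grey box, in a black frame 82 x 42 mm whose top is 51 mm above the bench; hinged at its middle, 57 mm above the bench. 0 = off, white-dot end up (tilted 0.2 rad); 0.4 rad = fully on, dot end down. It stays where it is left (friction, about 2.5 N at the dot, more nearer the hinge) and stops hard at 0.4.
- rocker_dot (a point): the white dot on the rocker's raised end, on its upper face, 24 to 27 mm from the hinge. Its height above the bench is 68 mm when off and 58 mm when fully on. Press down here; a flat fingertip 19 mm long that is centred on the dot ends up bearing on its edge nearer the hinge, about 60 mm above the bench when fully on.
- demag: fixed green demagnetiser, base 130 x 100 x 20 mm, origin at the centre of its underside on the bench, z up. Low aluminium walls (top 26 mm above the bench) on its -x half hold the insert; a green block with copper windings (46 x 60 mm, top 46 mm above the bench) on its +x half carries the plunger, at 36 mm along its +x.
- plunger (a joint): the blue plunger of the demagnetiser: round head 32 mm in diameter, sliding straight down. 0 = up, 0.012 m = fully down at a hard stop. It stays where it is left; friction about 6 N, no return spring. A steel keeper arm, 14 mm wide, under the head reaches towards the demagnetiser's -x over the insert and goes down with it, stopping 2 mm above the insert.
- plunger_top (a point): centre of the flat top of the blue plunger head. 85 mm above the bench when the plunger is up, 73 mm when fully down.
- console: fixed yellow console 120 x 120 x 50 mm with a grey top, origin at the centre of its underside on the bench. Three push buttons of 28 mm diameter stand on it in black collars of 44 mm diameter, in three places 60 to 67 mm apart; which colour is where varies.
- green (a joint): the green start button: 0 = up, 0.006 m = fully down. Sprung: 1.5 N to start, 5 N fully down; comes up by itself.
- green_top (a point): centre of the top of the green button, 68 mm above the bench when up.
- green_base: fixed black collar of the green button, 44 mm in diameter, 12 mm high, origin at the centre of its underside on the console's top (50 mm above the bench); its parts include the button.
- red (a joint): the red button on the console, same kind; not to be pressed (0 = up, 0.006 m = down).
- red_top (a point): centre of the top of the red button, 68 mm above the bench.
- white (a joint): the white button on the console, same kind; not to be pressed (0 = up, 0.006 m = down).
- white_top (a point): centre of the top of the white button, 68 mm above the bench.
- insert: loose steel mould insert 52 x 54 x 25 mm with copper stripes, lying in the demagnetiser's walls with about 2.5 mm play, its underside (origin at the centre) 20 mm above the bench. Leave it there.
- electrode: loose copper electrode on a round steel foot, 32 mm in diameter, 57 mm high, standing between the machines; origin at the centre of the underside.
- vblock: loose steel V-block 50 x 40 x 40 mm standing between the machines; origin at the centre of the underside.
- spray: loose spray can, 64 mm in diameter, 190 mm high, standing at the right or left side of the bench; origin at the centre of the underside.
- drink: loose bottle with a red cap, 64 mm in diameter, 200 mm high, standing at the other side of the bench; origin at the centre of the underside.
- driver: loose screwdriver lying at the far side of the bench.
- hammer: loose hammer lying at the far side of the bench.
- pin_tray: loose black divided tray 100 x 130 x 30 mm at the far side of the bench; origin at the centre of the underside.
Things that resemble listed ones, but are neither listed nor needed, are in the scene too. What is shaped like the demag but pink or purple is not meant. What is shaped like the power_box but pink or purple is not meant.

How it is judged (in metres and radians):
On the way, in this order (a step that is already met when the one before it is completed fails the run):
1. the rocker is pressed fully over to its white-dot end by the fingers (value of joint rocker above 0.32 rad and contact force between the fingers and power_box above 0.5 N), for 0.1 s.
2. the blue plunger is pushed all the way down by the fingers (value of joint plunger above 0.0105 m and contact force between the fingers and demag above 0.5 N), for 0.1 s.
3. the green button is pressed fully by the fingers (value of joint green above 0.0045 m and contact force between the fingers and green_base above 0.5 N), for 0.1 s.
At the end, for the whole second after the job is handed in: The rocker is over to its dot end (beyond 0.32 of 0.4 rad), the plunger is down (beyond 10.5 of 12 mm), all three buttons are up (within 1.5 mm), the insert is within 8 mm and the other things within 30 mm of where they began (value of joint rocker above 0.32 rad and value of joint plunger above 0.0105 m and value of joint each of green, red, white below 0.0015 m and distance of insert from where it was at the start of the episode below 0.008 m and distance of each of electrode, vblock, spray, drink, driver, hammer, pin_tray from where it was at the start of the episode below 0.03 m); the robot touches nothing.
It fails at once if the plunger is pushed while the rocker is not over (value of joint plunger above 0.006 m and value of joint rocker below 0.3 rad).
It fails at once if the green button is pressed while the rocker is not over or the plunger is not down (value of joint green above 0.003 m and (value of joint plunger below 0.0095 m or value of joint rocker below 0.3 rad)).
It fails at once if the red or the white button is pressed (value of joint any of red, white above 0.002 m).
It fails at once if the mould insert is moved or lifted (distance of insert from where it was at the start of the episode above 0.008 m).
It fails at once if another loose thing on the bench is moved by 30 mm, knocked over or lifted (distance of any of electrode, vblock, spray, drink, driver, hammer, pin_tray from where it was at the start of the episode above 0.03 m or angle between any of electrode, vblock, spray, drink's own z axis and vertical above 0.4 rad).
It also fails if it takes over 54 s, if anything falls off the work surface, if the arm or the gripper's body presses on something with over 40 N, if the wrist force passes 120 N, or if a joint passes its speed limit or range.

## Working session

There is one attempt and no reset: what is moved stays moved. The work goes in short steps, Python scripts to look and compute and a tool call to move; the robot and the scene stay as the last step left them, time stands still between calls to the robot, and variables do not carry over. Pictures are saved under pics/ and viewed, about 8 in all and at most 12, crops included, and the job is handed in when it is done.

Besides the shell and the picture viewer there is one more tool, called after "Request:" in YAML: its name, and indented under it one key for each argument. apply_moves: Moves the arm, as the interface text tells. Its arguments: {"type":"object","properties":{"increments":{"type":"array","items":{"type":"object","properties":{"gripper":{"type":"number"},"delta_pos":{"type":"array","items":{"type":"number"}},"dr":{"type":"array","items":{"type":"number"}}}}}},"required":["increments"]}

```bash
mkdir -p pics
cat > h.py <<'E'
import numpy as np,cv2
from workcell import ctrl
def grab(n,f):
    d=ctrl.get_image(n); np.savez(f,**{k:np.asarray(v) for k,v in d.items()})
    cv2.imwrite(f'pics/{f}.png',d['img'][:,:,::-1]); return d
def world(d):
    R=cv2.Rodrigues(np.asarray(d['rvec'],float))[0];t=np.asarray(d['tvec'],float).ravel()
    z=d['range_z'].astype(float);v,u=np.mgrid[:z.shape[0],:z.shape[1]]
    K=np.asarray(d['mtx'])
    p=np.stack([(u-K[0,2])/K[0,0]*z,(v-K[1,2])/K[1,1]*z,z],-1)
    return (p-t)@R
E
python3 - <<'E'
from h import *
for n in('top','side'):
    d=grab(n,n+'0');print(d['mtx'],d['rvec'],d['tvec'])
o=ctrl.get_obs();print(o)
E
```

```text
[[480.03977155   0.         318.27225333]
 [  0.         480.03977155 202.64047519]
 [  0.           0.           1.        ]] [ 2.18085414 -2.14905368  0.15932767] [ -15.11811727  556.05904997 1371.93600998]
[[384.56866464   0.         317.32424468]
 [  0.         384.56866464 193.97141066]
 [  0.           0.           1.        ]] [ 0.07162451 -2.89634917  1.1889893 ] [ 530.39097345   97.08309947 1249.68661596]
{'t': 0.1, 'qpos': array([-1.25303404e+00,  4.23778622e-01,  1.63057193e+00, -3.52326252e-05,
        1.08860649e+00, -1.89894905e-02]), 'qvel': array([-0.0003013 , -0.00303819, -0.00209886,  0.00037789, -0.00267138,
       -0.00240036]), 'joint_torque': array([-5.79782791e-04, -5.45618320e+01, -2.74324572e+01,  6.45173807e-02,
        1.88827881e-02, -5.06715719e-05]), 'ee_pos': array([ 206.38788113, -589.43768886,  229.98691897]), 'orientation': array([ 2.03909447,  0.34806508, -2.03957835]), 'ft_force': array([-0.09865454, -0.04760075, -0.30049815]), 'moment': array([ 0.01608267,  0.01057672, -0.0018838 ]), 'width': 87.95035243694028}
```

View pics/top0.png

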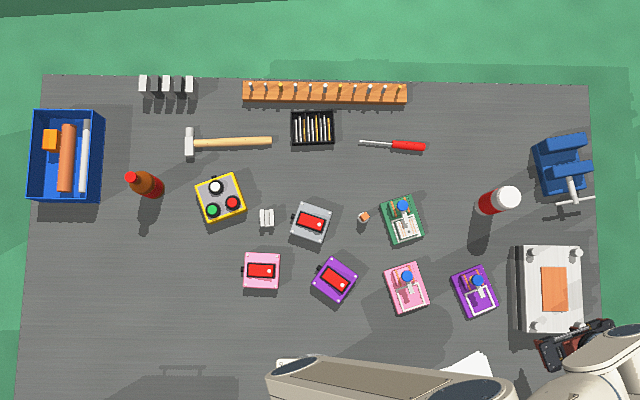

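View pics/side0.png

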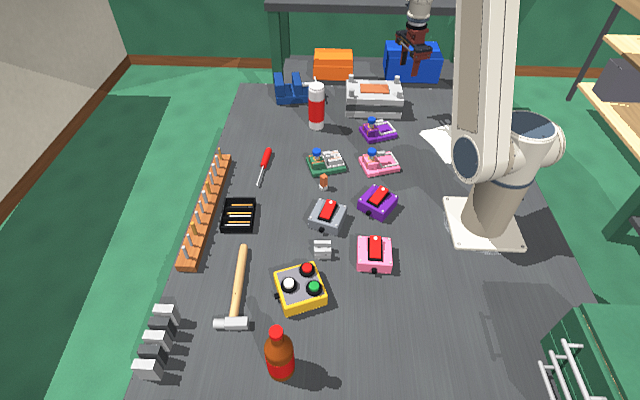

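Candidates in the top view:
- **Power box:** grey (311,223). Pink (261,271) and purple (335,279) are decoys.
- **Demag:** green (402,220). Pink (406,287) and purple (473,291) are decoys.
- **Buttons:** green (212,210), red (232,202), white (216,187).

I choose the grey box, the green demag and the green button. Next I'll measure them and check the choice in a close crop.

Run:
```python
from h import *
d=dict(np.load('top0.npz'));W=world(d);im=d['img'];hsv=cv2.cvtColor(im,cv2.COLOR_RGB2HSV).astype(int)
H,S,V=[hsv[...,i] for i in range(3)]
v,u=np.mgrid[:400,:640]
def box(c,r): return (abs(u-c[0])<=r)&(abs(v-c[1])<=r)
def rep(n,m,zr):
    m=m&(W[...,2]>zr[0])&(W[...,2]<zr[1]);p=W[m];print(n,m.sum(),p.mean(0).round(1),np.median(p,0).round(1),'px',u[m].mean().round(1),v[m].mean().round(1));return p
red=((H<8)|(H>172))&(S>150)&(V>120)
p=rep('rocker red',red&box((311,223),22),(40,80))
q=p[:,:2].astype(np.float32);print(cv2.minAreaRect(q))
rep('dot',(S<80)&(V>200)&box((319,226),6),(50,80))
p=rep('box top',box((311,223),28),(38,48));print(cv2.minAreaRect(p[:,:2].astype(np.float32)))
p=rep('plunger blue',(H>98)&(H<125)&(S>120)&box((403,205),12),(70,95))
p=rep('demag grn',(H>40)&(H<90)&(S>80)&box((402,220),32),(10,30));print(cv2.minAreaRect(p[:,:2].astype(np.float32)))
rep('insert',box((404,228),10),(35,60))
rep('green',(H>40)&(H<90)&(S>120)&box((212,210),10),(60,80))
rep('redb',red&box((232,202),10),(60,80))
rep('white',(S<50)&(V>190)&box((216,187),10),(60,80))
p=rep('console',box((220,197),32),(45,55));print(cv2.minAreaRect(p[:,:2].astype(np.float32)))
rep('electrode',box((363,217),8),(45,70));rep('vblock',box((267,217),9),(30,50))
c=im[165:260,185:440][:,:,::-1];cv2.imwrite('pics/crop.png',cv2.resize(c,None,fx=3.1,fy=3.1,interpolation=cv2.INTER_CUBIC))
```

```text
rocker red 269 [499.4  16.4  62.2] [499.4  16.6  62.4] px 310.0 221.0
((499.7778625488281, 15.711305618286133), (71.1312026977539, 32.637203216552734), 71.87556457519531)
dot 12 [491.5  -8.3  67.6] [490.9  -9.2  67. ] px 318.7 223.8
box top 664 [498.2  14.4  44.1] [493.1  14.2  44.2] px 310.7 222.0
((499.1491394042969, 14.164443969726562), (100.09082794189453, 100.12691497802734), 71.25517272949219)
plunger blue 95 [ 546.9 -243.7   84. ] [ 546.7 -243.8   83.6] px 402.0 205.1
demag grn 498 [ 518.4 -246.7   19.5] [ 521.7 -229.4   19.7] px 398.8 217.3
((514.0255737304688, -256.5000915527344), (128.1829071044922, 101.16416931152344), 18.46739959716797)
insert 282 [ 485.2 -262.    45.1] [ 485.2 -261.7   45. ] px 405.8 227.9
green 82 [527.4 295.9  70.6] [528.2 295.1  71.4] px 211.8 209.4
redb 74 [549.7 240.1  71.2] [549.4 239.6  71.3] px 231.7 201.9
white 71 [594.6 289.7  71.4] [594.8 289.3  71.8] px 214.9 186.1
console 1034 [570.  278.3  50.2] [572.7 271.9  50.2] px 219.9 195.8
((566.2804565429688, 278.32220458984375), (120.09207916259766, 120.30774688720703), 21.721389770507812)
electrode 51 [ 517.5 -140.5   56.6] [ 517.  -141.6   56.9] px 364.6 215.8
vblock 153 [510.5 142.9  39.3] [510.7 149.9  39.2] px 266.5 217.2
```

View pics/crop.png

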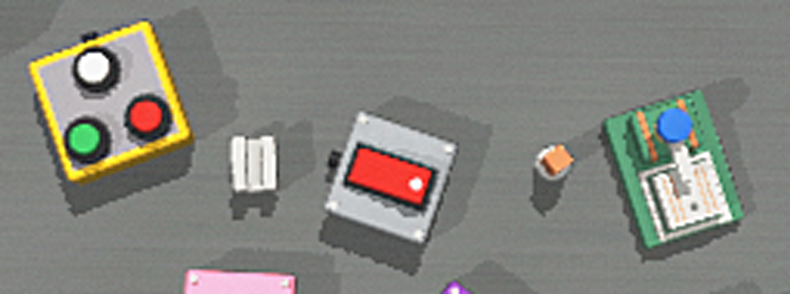

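The crop shows the grey box with the dot end at crop (416,184), the blue plunger at (675,125) and the green button at (85,140). All three choices are confirmed, and heights and sizes match the description. Now the tool axes and the move numbers.

```bash
cat >> h.py <<'E'
def go(x,y,z,yaw=None):
    "remaining shift (tool axes, cm); yaw = wanted jaw direction, deg"
    o=ctrl.get_obs();R=cv2.Rodrigues(o['orientation'])[0]
    j=np.degrees(np.arctan2(R[1,1],R[0,1]))
    print('t',round(o['t'],2),'pos',o['ee_pos'].round(1),'F',o['ft_force'].round(1),'w',round(o['width'],1),'jaw',round(j,1),'q',o['qpos'].round(2))
    print('toolx',R[:,0].round(3),'tooly',R[:,1].round(3),'toolz',R[:,2].round(3))
    D=np.array([x,y,z])-o['ee_pos'];print('cm',(R.T@D/10).round(2))
    if yaw is not None:
        a=-np.radians((yaw-j+90)%180-90);Rn=R@cv2.Rodrigues(np.array([a,0,0]))[0]
        print('turn',a.round(3),'cm after turn',(Rn.T@D/10).round(2))
E
python3 -c "
from h import *
go(491,-10,130,-18.5)
d=dict(np.load('top0.npz'));W=world(d)
for c in((131,178),(510,198)):
  p=W[c[1]-8:c[1]+9,c[0]-12:c[0]+13].reshape(-1,3);print(np.median(p[p[:,2]>150],0))"
```

```text
t 0.1 pos [ 206.4 -589.4  230. ] F [-0.1 -0.  -0.3] w 88.0 jaw -70.7 q [-1.25  0.42  1.63 -0.    1.09 -0.02]
toolx [-0.     0.001 -1.   ] tooly [ 0.33  -0.944 -0.001] toolz [-0.944 -0.33   0.   ]
cm [ 10.06 -45.27 -46.01]
turn -0.911 cm after turn [ 10.06   8.61 -63.97]
[593.75059126 478.4724645  196.73074509]
[ 557.11260329 -504.36929672  189.69108539]
```

Request:
apply_moves:
  increments:
    - {"gripper": 0,"delta_pos": [0,0,0],"dr": [-0.115,0,0]}
    - {"gripper": 0,"delta_pos": [0,0,0],"dr": [-0.115,0,0]}
    - {"gripper": 0,"delta_pos": [0,0,0],"dr": [-0.115,0,0]}
    - {"gripper": 0,"delta_pos": [0,0,0],"dr": [-0.115,0,0]}
    - {"gripper": 0,"delta_pos": [0,0,0],"dr": [-0.115,0,0]}

```text
t: 0.52
ee_pos: [206.5, -589.6, 230.2]
orientation: [1.672, 0.827, -1.672]
ft_force: [-0.2, -1.0, 0.4]
width: 57.9
```

Request:
apply_moves:
  increments:
    - {"gripper": 0,"delta_pos": [0,0,0],"dr": [-0.115,0,0]}
    - {"gripper": 0,"delta_pos": [0,0,0],"dr": [-0.115,0,0]}
    - {"gripper": 0,"delta_pos": [0,0,0],"dr": [-0.106,0,0]}
    - {"gripper": 0,"delta_pos": [0,0,-2],"dr": [0,0,0]}
    - {"gripper": 0,"delta_pos": [0,0,-3],"dr": [0,0,0]}

```text
t: 0.93
ee_pos: [222.0, -543.5, 230.2]
orientation: [1.444, 1.037, -1.444]
ft_force: [1.0, 0.5, 0.5]
width: 24.6
```

Request:
apply_moves:
  increments:
    - {"gripper": 0,"delta_pos": [0,0.5,-3.5],"dr": [0,0,0]}
    - {"gripper": 0,"delta_pos": [0,0.5,-3.5],"dr": [0,0,0]}
    - {"gripper": 0,"delta_pos": [0,0.5,-3.5],"dr": [0,0,0]}
    - {"gripper": 0,"delta_pos": [0,0.5,-3.5],"dr": [0,0,0]}
    - {"gripper": 0,"delta_pos": [0,0.5,-3.5],"dr": [0,0,0]}

```text
t: 1.35
ee_pos: [301.9, -382.7, 230.4]
orientation: [1.444, 1.039, -1.443]
ft_force: [0.5, -0.4, 0.3]
width: -0.0
```

Request:
apply_moves:
  increments:
    - {"gripper": 0,"delta_pos": [0,0.5,-3.5],"dr": [0,0,0]}
    - {"gripper": 0,"delta_pos": [0,0.5,-3.5],"dr": [0,0,0]}
    - {"gripper": 0,"delta_pos": [0,0.5,-3.5],"dr": [0,0,0]}
    - {"gripper": 0,"delta_pos": [0,0.5,-3.5],"dr": [0,0,0]}
    - {"gripper": 0,"delta_pos": [0,0.5,-3.5],"dr": [0,0,0]}

```text
t: 1.77
ee_pos: [381.2, -224.7, 230.6]
orientation: [1.443, 1.039, -1.443]
ft_force: [0.3, 0.2, 0.0]
width: 0.9
```

```bash
python3 -c "
from h import *
go(491,-10,130,-18.5)"
```

```text
t 1.77 pos [ 381.2 -224.7  230.6] F [0.3 0.2 0. ] w 0.9 jaw -18.5 q [-0.56  0.15  2.02  0.    0.97 -0.24]
toolx [-0.  0. -1.] tooly [ 0.948 -0.318 -0.   ] toolz [-0.318 -0.948 -0.   ]
cm [ 10.06   3.6  -23.85]
turn -0.0 cm after turn [ 10.06   3.61 -23.85]
```

Request:
apply_moves:
  increments:
    - {"gripper": 0,"delta_pos": [1,0.45,-3],"dr": [0,0,0]}
    - {"gripper": 0,"delta_pos": [1,0.45,-3],"dr": [0,0,0]}
    - {"gripper": 0,"delta_pos": [1,0.45,-3],"dr": [0,0,0]}
    - {"gripper": 0,"delta_pos": [1,0.45,-3],"dr": [0,0,0]}
    - {"gripper": 0,"delta_pos": [1,0.45,-3],"dr": [0,0,0]}

```text
t: 2.18
ee_pos: [450.2, -89.8, 180.2]
orientation: [1.443, 1.039, -1.443]
ft_force: [1.0, -1.1, 1.0]
width: -0.0
```

Request:
apply_moves:
  increments:
    - {"gripper": 0,"delta_pos": [1,0.45,-3],"dr": [0,0,0]}
    - {"gripper": 0,"delta_pos": [1,0.45,-3],"dr": [0,0,0]}
    - {"gripper": 0,"delta_pos": [1,0.45,-2.2],"dr": [0,0,0]}
    - {"gripper": 0,"delta_pos": [1,0,0],"dr": [0,0,0]}
    - {"gripper": 0,"delta_pos": [0,0,0],"dr": [0,0,0]}

```text
t: 2.6
ee_pos: [487.6, -17.0, 138.8]
orientation: [1.439, 1.042, -1.444]
ft_force: [-0.7, -0.2, -0.3]
width: 0.0
```

```bash
python3 -c "
from h import *
go(491,-10,52,-18.5)
d=grab('side','s1');W=world(d)
cv2.imwrite('pics/s1c.png',cv2.resize(d['img'][110:260,250:430][:,:,::-1],None,fx=4,fy=4,interpolation=cv2.INTER_CUBIC))"
```

```text
t 2.6 pos [487.6 -17.  138.8] F [-0.7 -0.2 -0.3] w 0.0 jaw -18.4 q [-0.06  0.37  1.99 -0.    0.79  0.26]
toolx [-0.004  0.    -1.   ] tooly [ 0.949 -0.315 -0.003] toolz [-0.315 -0.949  0.001]
cm [ 8.68  0.13 -0.78]
turn 0.002 cm after turn [ 8.68  0.13 -0.78]
```

View pics/s1c.png

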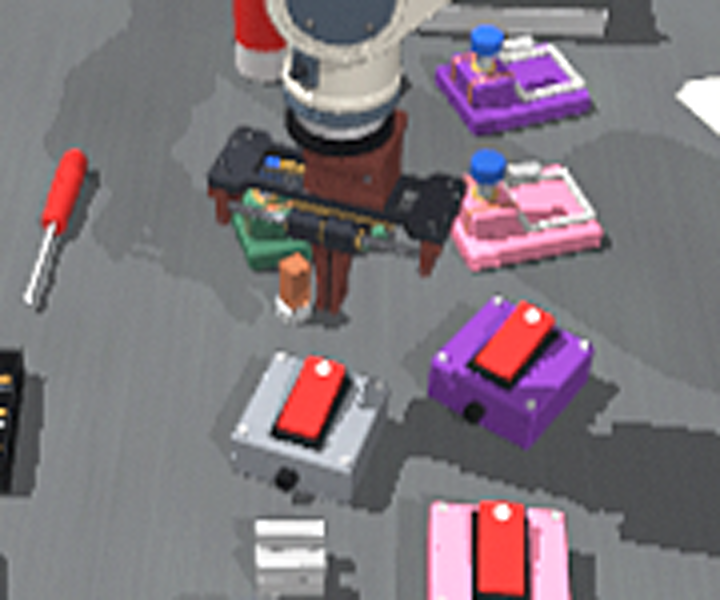

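The closed fingertips (crop 330,310) hang above the grey box's dot end with nothing in the way. Aligning, then descending.

Request:
apply_moves:
  increments:
    - {"gripper": 0,"delta_pos": [1.5,0.1,-0.8],"dr": [0,0,0]}
    - {"gripper": 0,"delta_pos": [1.5,0,0],"dr": [0,0,0]}
    - {"gripper": 0,"delta_pos": [1.5,0,0],"dr": [0,0,0]}
    - {"gripper": 0,"delta_pos": [1.0,0,0],"dr": [0,0,0]}
    - {"gripper": 0,"delta_pos": [0,0,0],"dr": [0,0,0]}

```text
t: 3.07
ee_pos: [490.7, -11.5, 84.4]
orientation: [1.442, 1.04, -1.447]
ft_force: [-0.0, 0.2, -0.2]
width: 0.4
```

```bash
python3 -c "
from h import *
go(491,-10,67,-18.5)"
```

```text
t 3.07 pos [490.7 -11.5  84.4] F [-0.   0.2 -0.2] w 0.4 jaw -18.6 q [-0.05  0.47  2.01 -0.    0.67  0.28]
toolx [-0.003  0.    -1.   ] tooly [ 0.948 -0.319 -0.003] toolz [-0.319 -0.948  0.001]
cm [ 1.74 -0.01 -0.15]
turn -0.001 cm after turn [ 1.74 -0.01 -0.15]
```

Request:
apply_moves:
  increments:
    - {"gripper": 0,"delta_pos": [0.4,0,-0.1],"dr": [0,0,0]}
    - {"gripper": 0,"delta_pos": [0.4,0,0],"dr": [0,0,0]}
    - {"gripper": 0,"delta_pos": [0.4,0,0],"dr": [0,0,0]}
    - {"gripper": 0,"delta_pos": [0.3,0,0],"dr": [0,0,0]}
    - {"gripper": 0,"delta_pos": [0.2,0,0],"dr": [0,0,0]}

```text
t: 3.48
ee_pos: [492.9, -10.0, 69.0]
orientation: [1.443, 1.038, -1.442]
ft_force: [-0.6, -6.0, 6.1]
width: 0.3
```

Request:
apply_moves:
  increments:
    - {"gripper": 0,"delta_pos": [0.05,0,0],"dr": [0,0,0]}
    - {"gripper": 0,"delta_pos": [0,0,0],"dr": [0,0,0]}
    - {"gripper": 0,"delta_pos": [0,0,0],"dr": [0,0,0]}
    - {"gripper": 0,"delta_pos": [0,0,0],"dr": [0,0,0]}
    - {"gripper": 0,"delta_pos": [0,0,0],"dr": [0,0,0]}

```text
t: 3.9
ee_pos: [492.8, -9.7, 68.4]
orientation: [1.443, 1.038, -1.442]
ft_force: [0.1, -3.8, 4.6]
width: 0.1
```

Request:
apply_moves:
  increments:
    - {"gripper": 0,"delta_pos": [0.1,0,0],"dr": [0,0,0]}
    - {"gripper": 0,"delta_pos": [0.1,0,0],"dr": [0,0,0]}
    - {"gripper": 0,"delta_pos": [0,0,0],"dr": [0,0,0]}
    - {"gripper": 0,"delta_pos": [0,0,0],"dr": [0,0,0]}
    - {"gripper": 0,"delta_pos": [0,0,0],"dr": [0,0,0]}

```text
t: 4.32
ee_pos: [492.9, -9.9, 67.3]
orientation: [1.443, 1.038, -1.442]
ft_force: [-3.8, -5.8, 18.5]
width: 0.3
```

The force rose to 18.5 N at tip height 59 mm, so the rocker is at its hard stop. Lift, move on to the plunger, and verify the rocker from the camera.

Request:
apply_moves:
  increments:
    - {"gripper": 0,"delta_pos": [-1,0,0],"dr": [0,0,0]}
    - {"gripper": 0,"delta_pos": [-2.5,0,0],"dr": [0,0,0]}
    - {"gripper": 0,"delta_pos": [-2.5,0,0],"dr": [0,0,0]}
    - {"gripper": 0,"delta_pos": [-2.0,0.8,2],"dr": [0,0,0]}
    - {"gripper": 0,"delta_pos": [0,1,3],"dr": [0,0,0]}

```text
t: 4.73
ee_pos: [496.0, -61.6, 149.7]
orientation: [1.444, 1.037, -1.436]
ft_force: [0.8, 0.5, -0.5]
width: 0.6
```

Request:
apply_moves:
  increments:
    - {"gripper": 0,"delta_pos": [0,1.5,3],"dr": [0,0,0]}
    - {"gripper": 0,"delta_pos": [0,1.5,3],"dr": [0,0,0]}
    - {"gripper": 0,"delta_pos": [0,1.5,3],"dr": [0,0,0]}
    - {"gripper": 0,"delta_pos": [0,1.5,3],"dr": [0,0,0]}
    - {"gripper": 0,"delta_pos": [0,1.5,2],"dr": [0,0,0]}

```text
t: 5.15
ee_pos: [519.9, -221.1, 146.0]
orientation: [1.444, 1.039, -1.444]
ft_force: [-0.0, 0.6, 0.1]
width: 0.1
```

```bash
cat > rock.py <<'E'
from h import *
import sys
d=grab('top',sys.argv[1]);W=world(d);im=d['img'];hsv=cv2.cvtColor(im,cv2.COLOR_RGB2HSV).astype(int)
H,S,V=[hsv[...,i] for i in range(3)]
g=lambda c,r:np.hypot(W[...,0]-c[0],W[...,1]-c[1])<r
m=((H<8)|(H>172))&(S>150)&(V>100)&g((499.3,14.5),40)&(W[...,2]>45)&(W[...,2]<80)
p=W[m];s=(p[:,:2]-[499.3,14.5])@[-.317,-.948]
print('rocker n',m.sum(),'slope',np.polyfit(s,p[:,2],1))
m=(H>98)&(H<125)&(S>120)&g((547,-244),22)&(W[...,2]>60);print('plunger',m.sum(),np.median(W[m],0) if m.any() else '')
for n,c in(('green',(527.8,295.5)),('red',(549.6,240)),('white',(594.7,289.5))):
    q=W[g(c,9)];q=q[(q[:,2]>50)&(q[:,2]<90)];print(n,np.median(q,0))
q=W[g((517,-141),25)];q=q[(q[:,2]>45)&(q[:,2]<70)];print('electrode',np.median(q,0))
q=W[g((485.2,-262),40)];q=q[(q[:,2]>38)&(q[:,2]<50)];print('insert',np.median(q,0))
E
python3 rock.py t1; python3 -c "
from h import *
go(547.3,-244.2,110,-18.5)"
```

```text
rocker n 275 slope [-0.15546592 62.16131103]
plunger 0 
green [528.11161364 295.08893401  71.92479569]
red [549.47452502 240.31290708  71.48337872]
white [594.80178132 289.65115862  72.21782473]
electrode [ 516.89336324 -140.13374083   57.29264218]
insert [nan nan nan]
t 5.2 pos [ 522.4 -224.4  146.6] F [ 1.4 -4.1  0.4] w 0.5 jaw -18.6 q [-0.43  0.45  1.82 -0.    0.87 -0.1 ]
toolx [ 0.003 -0.002 -1.   ] tooly [ 0.948 -0.32   0.003] toolz [-0.32  -0.948  0.001]
cm [3.67 2.98 1.07]
turn -0.002 cm after turn [3.67 2.98 1.08]
  return _methods._mean(a, axis=axis, dtype=dtype,
  ret = um.true_divide(
```

Run:
```python
from h import *
for f in('top0','t1'):
    d=dict(np.load(f+'.npz'));W=world(d);h=cv2.cvtColor(d['img'],cv2.COLOR_RGB2HSV).astype(int)
    m=((h[...,0]<8)|(h[...,0]>172))&(h[...,1]>150)&(h[...,2]>100)&(np.hypot(W[...,0]-499.3,W[...,1]-14.5)<40)&(W[...,2]>45)&(W[...,2]<80)
    p=W[m];q=p[:,:2]-[499.3,14.5];s=q@[-.317,-.948];t=q@[.948,-.317]
    k=(abs(t)<11)&(abs(s)<30);print(f,k.sum(),np.polyfit(s[k],p[k,2],1))
    for a in range(-30,30,10): print(a,np.median(p[k&(s>=a)&(s<a+10),2]).round(1),end=' ')
    print()
```

```text
top0 143 [ 0.15973116 63.05540589]
-30 59.3 -20 60.0 -10 62.4 0 64.9 10 65.4 20 66.8 
t1 149 [-0.18842534 63.28585147]
-30 68.2 -20 66.6 -10 63.0 0 62.2 10 60.1 20 59.6
```

The rocker slope has reversed from +0.16 to −0.19. The off position read 0.16 against a true 0.20, so this is fully over. Now the plunger.

Request:
apply_moves:
  increments:
    - {"gripper": 0,"delta_pos": [0,1.5,0.5],"dr": [0,0,0]}
    - {"gripper": 0,"delta_pos": [0,1.5,0.6],"dr": [0,0,0]}
    - {"gripper": 0,"delta_pos": [1.5,0,0],"dr": [0,0,0]}
    - {"gripper": 0,"delta_pos": [1.5,0,0],"dr": [0,0,0]}
    - {"gripper": 0,"delta_pos": [0.5,0,0],"dr": [0,0,0]}

```text
t: 5.62
ee_pos: [544.2, -238.2, 109.1]
orientation: [1.443, 1.042, -1.445]
ft_force: [-0.6, 0.1, -0.0]
width: 0.5
```

Request:
apply_moves:
  increments:
    - {"gripper": 0,"delta_pos": [0.5,0,0],"dr": [0,0,0]}
    - {"gripper": 0,"delta_pos": [0.3,0,0],"dr": [0,0,0]}
    - {"gripper": 0,"delta_pos": [0,0,0],"dr": [0,0,0]}
    - {"gripper": 0,"delta_pos": [0,0,0],"dr": [0,0,0]}
    - {"gripper": 0,"delta_pos": [0,0,0],"dr": [0,0,0]}

```text
t: 6.03
ee_pos: [545.8, -239.3, 103.8]
orientation: [1.443, 1.038, -1.442]
ft_force: [0.2, 0.1, -0.2]
width: 0.4
```

```bash
python3 -c "
from h import *
go(547.3,-244.2,81,-18.5)
d=grab('side','s2')
cv2.imwrite('pics/s2c.png',cv2.resize(d['img'][90:200,260:400][:,:,::-1],None,fx=5,fy=5,interpolation=cv2.INTER_CUBIC))"
```

```text
t 6.03 pos [ 545.8 -239.3  103.8] F [ 0.2  0.1 -0.2] w 0.4 jaw -18.5 q [-0.43  0.55  1.77  0.    0.82 -0.11]
toolx [ 0.001 -0.    -1.   ] tooly [ 0.948 -0.317  0.001] toolz [-0.317 -0.948  0.   ]
cm [2.28 0.3  0.41]
turn -0.0 cm after turn [2.28 0.3  0.41]
```

View pics/s2c.png

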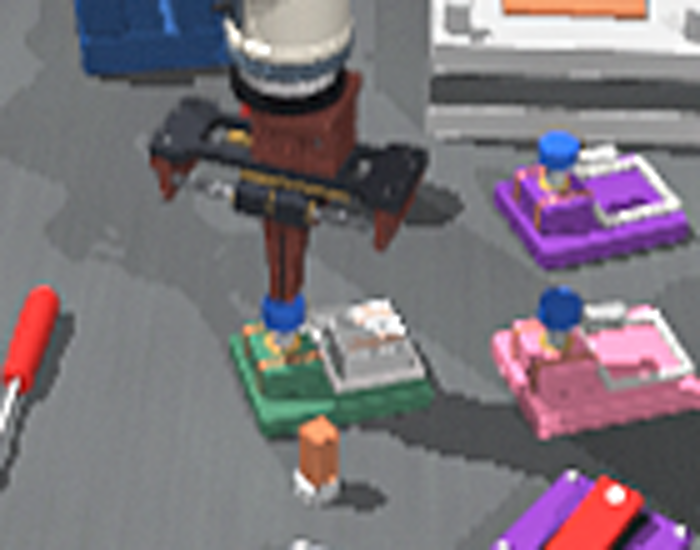

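The closed fingertips (crop 285,295) are right over the blue head. I'll trim 3 and 4 mm sideways, then press.

Request:
apply_moves:
  increments:
    - {"gripper": 0,"delta_pos": [0.2,0.3,0.4],"dr": [0,0,0]}
    - {"gripper": 0,"delta_pos": [0.4,0,0],"dr": [0,0,0]}
    - {"gripper": 0,"delta_pos": [0.5,0,0],"dr": [0,0,0]}
    - {"gripper": 0,"delta_pos": [0.5,0,0],"dr": [0,0,0]}
    - {"gripper": 0,"delta_pos": [0.4,0,0],"dr": [0,0,0]}

```text
t: 6.5
ee_pos: [547.4, -244.5, 83.2]
orientation: [1.443, 1.037, -1.442]
ft_force: [-2.1, -1.3, 6.3]
width: 0.5
```

Request:
apply_moves:
  increments:
    - {"gripper": 0,"delta_pos": [0.3,0,0],"dr": [0,0,0]}
    - {"gripper": 0,"delta_pos": [0.1,0,0],"dr": [0,0,0]}
    - {"gripper": 0,"delta_pos": [0,0,0],"dr": [0,0,0]}
    - {"gripper": 0,"delta_pos": [0,0,0],"dr": [0,0,0]}
    - {"gripper": 0,"delta_pos": [0,0,0],"dr": [0,0,0]}

```text
t: 6.92
ee_pos: [547.5, -244.6, 81.1]
orientation: [1.443, 1.037, -1.442]
ft_force: [-4.4, 1.0, 20.4]
width: 0.3
```

Hard stop at 20 N with the tip at 73 mm, so the plunger is down. Lifting and heading for the console.

Request:
apply_moves:
  increments:
    - {"gripper": 0,"delta_pos": [-1,0,0],"dr": [0,0,0]}
    - {"gripper": 0,"delta_pos": [-2.5,0,0],"dr": [0,0,0]}
    - {"gripper": 0,"delta_pos": [-2.5,0,0],"dr": [0,0,0]}
    - {"gripper": 0,"delta_pos": [-2,0,-1],"dr": [0,0,0]}
    - {"gripper": 0,"delta_pos": [0,-1,-2.5],"dr": [0,0,0]}

```text
t: 7.33
ee_pos: [551.8, -210.5, 163.2]
orientation: [1.447, 1.029, -1.44]
ft_force: [0.8, 0.2, -0.2]
width: 0.8
```

Request:
apply_moves:
  increments:
    - {"gripper": 0,"delta_pos": [0,-1.2,-3.2],"dr": [0,0,0]}
    - {"gripper": 0,"delta_pos": [0,-1.2,-3.2],"dr": [0,0,0]}
    - {"gripper": 0,"delta_pos": [0,-1.2,-3.2],"dr": [0,0,0]}
    - {"gripper": 0,"delta_pos": [0,-1.2,-3.2],"dr": [0,0,0]}
    - {"gripper": 0,"delta_pos": [0,-1.2,-3.2],"dr": [0,0,0]}

```text
t: 7.75
ee_pos: [541.9, -35.4, 158.9]
orientation: [1.443, 1.039, -1.444]
ft_force: [0.2, 0.1, -0.4]
width: 0.6
```

Request:
apply_moves:
  increments:
    - {"gripper": 0,"delta_pos": [0,-1.2,-3.2],"dr": [0,0,0]}
    - {"gripper": 0,"delta_pos": [0,-1.2,-3.2],"dr": [0,0,0]}
    - {"gripper": 0,"delta_pos": [0,-1.2,-3.2],"dr": [0,0,0]}
    - {"gripper": 0,"delta_pos": [0,-1.2,-3.2],"dr": [0,0,0]}
    - {"gripper": 0,"delta_pos": [0,-1.2,-3.2],"dr": [0,0,0]}

```text
t: 8.17
ee_pos: [535.8, 135.5, 158.8]
orientation: [1.443, 1.039, -1.444]
ft_force: [1.0, -0.5, -0.0]
width: 0.5
```

```bash
python3 rock.py t2; python3 -c "
from h import *
go(527.8,295.3,100,-18.5)"
```

```text
rocker n 276 slope [-0.16801337 62.17370633]
plunger 95 [ 548.02369976 -243.79085655   72.59822164]
green [528.21699727 294.9477264   72.4386007 ]
red [nan nan nan]
white [595.22791718 289.49483937  70.90107905]
electrode [ 517.15777769 -140.26067717   57.25603435]
insert [ 485.11256619 -265.82291257   44.79095052]
t 8.22 pos [535.9 140.3 159. ] F [-0.   3.7  1.7] w 0.4 jaw -18.4 q [0.23 0.42 1.84 0.   0.88 0.55]
toolx [ 0.     0.002 -1.   ] tooly [ 0.949 -0.316 -0.   ] toolz [-0.316 -0.949 -0.002]
cm [  5.94  -5.66 -14.44]
turn 0.002 cm after turn [  5.94  -5.69 -14.43]
  return _methods._mean(a, axis=axis, dtype=dtype,
  ret = um.true_divide(
```

The plunger reads 72.6 mm high (fully down), and the rocker, insert and electrode are as they should be. Now the green button.

Request:
apply_moves:
  increments:
    - {"gripper": 0,"delta_pos": [0,-1.1,-2.8],"dr": [0,0,0]}
    - {"gripper": 0,"delta_pos": [0,-1.1,-2.8],"dr": [0,0,0]}
    - {"gripper": 0,"delta_pos": [0,-1.1,-2.8],"dr": [0,0,0]}
    - {"gripper": 0,"delta_pos": [0,-1.1,-2.8],"dr": [0,0,0]}
    - {"gripper": 0,"delta_pos": [0,-1.1,-2.8],"dr": [0,0,0]}

```text
t: 8.63
ee_pos: [528.2, 285.3, 158.7]
orientation: [1.442, 1.039, -1.444]
ft_force: [0.1, -1.2, -0.4]
width: 0.5
```

Request:
apply_moves:
  increments:
    - {"gripper": 0,"delta_pos": [1.5,0,0],"dr": [0,0,0]}
    - {"gripper": 0,"delta_pos": [1.5,0,0],"dr": [0,0,0]}
    - {"gripper": 0,"delta_pos": [1.5,0,0],"dr": [0,0,0]}
    - {"gripper": 0,"delta_pos": [0.8,0,0],"dr": [0,0,0]}
    - {"gripper": 0,"delta_pos": [0,0,0],"dr": [0,0,0]}

```text
t: 9.05
ee_pos: [527.3, 283.3, 104.0]
orientation: [1.44, 1.039, -1.447]
ft_force: [-0.6, -0.8, -0.4]
width: 0.5
```

```bash
python3 -c "
from h import *
go(527.8,295.3,70,-18.5)
d=grab('side','s3')
cv2.imwrite('pics/s3c.png',cv2.resize(d['img'][190:340,220:380][:,:,::-1],None,fx=4,fy=4,interpolation=cv2.INTER_CUBIC))"
```

```text
t 9.05 pos [527.3 283.3 104. ] F [-0.6 -0.8 -0.4] w 0.5 jaw -18.5 q [0.47 0.55 1.76 0.   0.83 0.8 ]
toolx [-0.004 -0.002 -1.   ] tooly [ 0.948 -0.317 -0.003] toolz [-0.317 -0.948  0.003]
cm [ 3.4  -0.32 -1.17]
turn -0.0 cm after turn [ 3.4  -0.32 -1.17]
```

View pics/s3c.png

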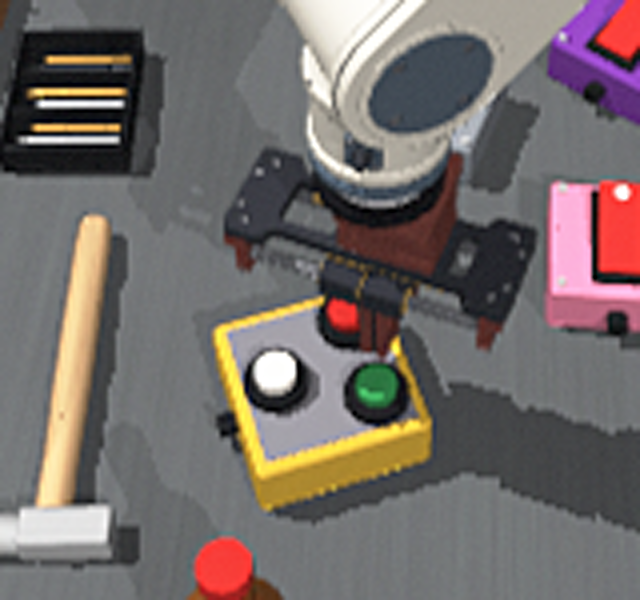

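The fingertips (crop 375,350) are beside the green button (377,383), about 12 mm short in y as computed, and clear of red. Shift, then press.

Request:
apply_moves:
  increments:
    - {"gripper": 0,"delta_pos": [0,-0.3,-1.1],"dr": [0,0,0]}
    - {"gripper": 0,"delta_pos": [0.9,0,0],"dr": [0,0,0]}
    - {"gripper": 0,"delta_pos": [0.9,0,0],"dr": [0,0,0]}
    - {"gripper": 0,"delta_pos": [0,0,0],"dr": [0,0,0]}
    - {"gripper": 0,"delta_pos": [0,0,0],"dr": [0,0,0]}

```text
t: 9.52
ee_pos: [528.7, 295.2, 87.5]
orientation: [1.442, 1.039, -1.444]
ft_force: [0.3, -0.1, 0.5]
width: -0.1
```

```bash
python3 -c "
from h import *
go(527.8,295.3,70,-18.5)"
```

```text
t 9.52 pos [528.7 295.2  87.5] F [ 0.3 -0.1  0.5] w -0.1 jaw -18.5 q [ 0.49  0.59  1.75 -0.    0.8   0.81]
toolx [-0.001 -0.001 -1.   ] tooly [ 0.948 -0.317 -0.001] toolz [-0.317 -0.948  0.001]
cm [ 1.75 -0.09  0.02]
turn 0.0 cm after turn [ 1.75 -0.09  0.02]
```

Request:
apply_moves:
  increments:
    - {"gripper": 0,"delta_pos": [0.5,0,0],"dr": [0,0,0]}
    - {"gripper": 0,"delta_pos": [0.5,0,0],"dr": [0,0,0]}
    - {"gripper": 0,"delta_pos": [0.4,0,0],"dr": [0,0,0]}
    - {"gripper": 0,"delta_pos": [0.3,0,0],"dr": [0,0,0]}
    - {"gripper": 0,"delta_pos": [0.1,0,0],"dr": [0,0,0]}

```text
t: 9.93
ee_pos: [530.0, 295.7, 73.6]
orientation: [1.444, 1.038, -1.442]
ft_force: [-9.9, -5.7, 42.0]
width: 0.6
```

Request:
apply_moves:
  increments:
    - {"gripper": 0,"delta_pos": [0,0,0],"dr": [0,0,0]}
    - {"gripper": 0,"delta_pos": [0,0,0],"dr": [0,0,0]}
    - {"gripper": 0,"delta_pos": [0,0,0],"dr": [0,0,0]}
    - {"gripper": 0,"delta_pos": [0,0,0],"dr": [0,0,0]}
    - {"gripper": 0,"delta_pos": [0,0,0],"dr": [0,0,0]}

```text
t: 10.35
ee_pos: [529.9, 295.7, 73.8]
orientation: [1.445, 1.038, -1.442]
ft_force: [-9.2, -5.5, 33.6]
width: 0.4
```

33 N is far above the 5 N spring, so the button is at its stop. The tip is at 65.8 mm, which is consistent with the camera reading its top about 4 mm higher than stated, minus 6 mm of travel. Lifting off.

Request:
apply_moves:
  increments:
    - {"gripper": 0,"delta_pos": [-0.8,0,0],"dr": [0,0,0]}
    - {"gripper": 0,"delta_pos": [-2.5,0,0],"dr": [0,0,0]}
    - {"gripper": 0,"delta_pos": [-2.5,0,0],"dr": [0,0,0]}
    - {"gripper": 0,"delta_pos": [-2.5,0,0],"dr": [0,0,0]}
    - {"gripper": 0,"delta_pos": [-1,-0.5,2],"dr": [0,0,0]}

```text
t: 10.77
ee_pos: [521.4, 280.8, 166.6]
orientation: [1.449, 1.038, -1.435]
ft_force: [0.5, 0.1, 0.3]
width: 0.8
```

Request:
apply_moves:
  increments:
    - {"gripper": 0,"delta_pos": [0,-3,0],"dr": [0,0,0]}
    - {"gripper": 0,"delta_pos": [0,-3,0],"dr": [0,0,0]}
    - {"gripper": 0,"delta_pos": [0,-3,0],"dr": [0,0,0]}
    - {"gripper": 0,"delta_pos": [0,-2,0],"dr": [0,0,0]}
    - {"gripper": 0,"delta_pos": [0,0,0],"dr": [0,0,0]}

```text
t: 11.18
ee_pos: [410.3, 313.1, 162.7]
orientation: [1.439, 1.04, -1.444]
ft_force: [0.2, 0.2, -0.5]
width: 0.4
```

```bash
python3 rock.py t3 2>/dev/null; python3 -c "
from h import *
go(0,0,0)"
```

```text
rocker n 274 slope [-0.16952608 62.4790557 ]
plunger 94 [ 548.32061006 -243.64067979   72.10642808]
green [528.23696427 295.00343071  71.63125516]
red [549.40618073 239.77166948  71.12187075]
white [594.84431347 289.38598702  71.33482698]
electrode [ 517.07178948 -141.08239252   56.26689788]
insert [ 484.91224807 -267.14841904   45.015624  ]
t 11.23 pos [412.4 313.2 163. ] F [0.1 0.4 0.1] w 0.5 jaw -18.4 q [0.63 0.36 1.92 0.   0.86 0.95]
toolx [-0.001 -0.    -1.   ] tooly [ 0.949 -0.315 -0.001] toolz [-0.315 -0.949  0.001]
cm [ 16.35 -29.25  42.72]
```

View pics/t3.png

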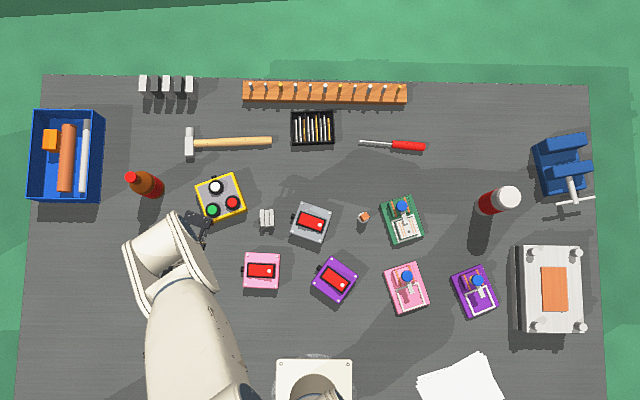

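The final top view shows all objects in their original places, the arm clear of everything, and all three buttons up. Handing in.

```bash
python3 -c "
from workcell import ctrl
print(ctrl.close_job())"
```

```text
the job is handed in; nothing more can be done
None
```

The demagnetiser sequence is done in the required order, and I handed the job in at about 11 s of the 54 s allowed. Handing in gives no verdict, so this rests on my own checks. I used closed fingertips throughout.

| Step | At the press | Final camera check |
|---|---|---|
| Rocker, white-dot end | hard stop at about 18 N, tip 59 mm above the bench | slope reversed from about +0.16 to −0.17 to −0.19 (start should be 0.20, so depth reads shallow) |
| Blue plunger | hard stop at about 20 N, tip 73 mm | top about 72 mm high (73 mm when fully down) |
| Green button | hard stop at about 34–42 N, held about 0.5 s | back up at its starting height |

The red and white buttons were not touched and read at their starting height. The electrode is where it was, and in the last picture nothing else looks moved. The tool force was near zero once the arm was clear.

Two checks did not agree cleanly:
- **Button heights:** the camera read all three button tops at 71–72 mm instead of the stated 68 mm. Green's stop, with the tip at 66 mm, fits the measured height minus its 6 mm travel.
- **Insert position:** its camera reading shifted by up to 5 mm. I put this down to the measuring area differing and the lowered keeper arm covering part of it, as the fingers never touched the insert.

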